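Gauge the roller gap of a tubing pump and snap its cover on

ROBOT

A 6-joint arm with a two-finger parallel gripper is mounted at the origin on a cart in front of the work surface, level with it; the furniture and walls round the work are solid. World frame = base frame: x ahead of the robot, y to its left, z up, the work surface at z = 0. Lengths are in m, angles in rad, forces in N, time in s.
With the tool pointing down it reaches from about 0.35 to 0.975 m from the base axis. Payload 4.9 kg.
Tool frame: the origin (TCP) lies between the finger pads; the fingertips stand r.finger_overhang ahead of it and the grasp point (between the pads) lies 2 mm behind it (r.finger_overhang is the distance from the TCP to the fingertips, in m); z points along the fingers, y is the line along which they close (so a half turn about z gives the same grasp; the last joint's range is limited). The gripper opens to 85 mm and grips with 20 to 120 N. Pads are 22 mm wide; open, the fingers measure 114 mm over their backs; the gripper's body (76 mm by 85 mm) begins 54 mm behind the grasp point. The pads swing forward as they close: fully open they stand 13 mm farther back than shut.
Start: joints at [1.189, 0.053, 1.613, -0, 1.476, -0.119], TCP at [0.162, 0.604, 0.248] pointing down, gripper open.
Joint ranges: [-3.01, 3.01], [-1.01, 2.22], [0.06, 2.58], [-1.02, 4.17], [0.09, 2.62], [-3.14, 3.14]. Speed limits (rad/s): [2.57, 2.57, 3.14, 3.14, 3.14, 3.14].

INTERFACE

Orientations are given as a unit quaternion [x, y, z, w].
In Python, from station import r, fingers, imaging, sensors gives the robot as it stands. The module is installed in compiled form; this text tells all that it offers. Calls block until the motion is done:
- r.reach(position, orientation): joint-space move of the TCP to a pose.
- r.movel(position, orientation=None, v=0.15, f_stop=None): straight line of the TCP; orientation=None keeps the orientation; v is the mean speed in m/s. With f_stop (N) it stops when the force on the tool has changed by that much, and returns True; else False.
- r.set_joints(angles): joint-space move.
- fingers.open_gripper() and fingers.clamp(force=None): open the fingers fully, or close them until they stop; force is the grip in N (None keeps the last).
- r.sleep(seconds).
- r.solve_ik(position, orientation): joint angles nearest the present ones, or None.
- imaging.grab_frame(name): name is "scene" or "top" or "wrist"; returns a dict with "frame" (420x560x3 uint8, red, green, blue), "fov_y" (degrees; the focal length in pixels is half the picture's height over the tangent of half this angle, whatever the lens; pixels are square), "cx", "cy" (the principal point, pixels), "eye" and "rotation" of the camera in the world; the wrist camera has in their place "mount" (4x4, takes a point from camera to tool coordinates, whose origin is the TCP and whose axes are the flange's). Camera axes: x right, y up, looking along -z (the intrinsics and any distortion apply to the point x, -y, -z); pixel columns grow to the right and rows downward; lengths in m; the calibration is good to about 2 mm. A picture is of the moment at which its call begins: read the wrist's pose just before it. There is no depth.
A pose or a line that the arm cannot do raises r.PlanningError and nothing moves.
- r.close_job(): hands the job in; it is judged then, once.
Readings, each from a call of its own:
- sensors.get_time(): time.
- sensors.get_joint_pos(): joint angles.
- sensors.get_joint_velocities(): joint speeds.
- sensors.get_tau(): joint torques, N m.
- sensors.get_tcp_pos(): TCP position.
- sensors.get_orientation(): TCP orientation.
- sensors.get_force(): force on the tool from outside, world axes, zero at the start.
- sensors.get_moment(): the same for the moment, N m.
- sensors.get_finger_gap(): opening from 0.0 (shut) to 1.0 (fully open).
- sensors.get_gripper_force(): force on a finger pad.
Only numpy, scipy, OpenCV 4.12 (cv2) and the standard library are available. Lean on these libraries where they do the work, as an engineer would, in place of code of your own. Each camera call takes 0.05 s, during which the arm holds its last target. There are 200 camera calls.

TASK

The tubing pump's head is open: take the gap gauge from its block, push its blade down into the gap between the front roller (knob side) and the curved track until the gauge's shoulder sits on the track, then take it out and put it back fully home in its block. Then set the loose grey cover squarely on the pump head by its grip rib and press it straight down, past the resistance, until both side clips snap over it and it sits fully home. Finish holding: stay on the cover and keep pressing it down firmly to the end, because a colleague will drive its screws now; leave the screwdriver, beaker and brass hose barb where they are.

Things in the scene. Friction and masses are not known exactly. Their poses are not given: they have to be found in the camera images.
- pump: tubing pump, fixed, lying on its back. White case 150 (x) x 136 (y) mm, top at z = 66 mm, knob and display at -x. Origin: centre of its footprint on the worktop. On it the open black head: wall 72 (x) x 66 (y) mm outside, 4 mm thick, rounded rim 96 mm above the worktop; inside, three white rollers and, on the -x side, a grey curved track. Low tube stubs at its +x side
- pump_head (a point): centre of the head's rim plane, 96 mm above the worktop; axes as the pump's. With the cover home, the cover's origin lies 16 mm below this point, axes parallel to the pump's, either way round
- roller_gap (a point): middle of the gap between the -x roller and the track, at the height of the track's top (92 mm above the worktop, 4 mm below the head's rim); axes as the pump's. Gap 5.5 mm wide along x, open along y, 21 mm deep, 2.5 mm chamfers on both sides; the roller's top is 2 mm below the track's top
- clip_left (a joint): spring clip, steel strip 22 mm wide, at the head's +y side: 0 at rest, grows (rad) when bent outward, springs back. Nose 35 mm from the head's centre, 8 mm above the rim (3.4 mm over the cover's edge); flared lead-in up to 22 mm above the rim. Pressing the cover past both noses takes 10 to 22 N, rising until the plate passes them 8 mm before home, then dropping to nothing; below 0.05 when snapped
- clip_right (a joint): the same clip on the -y side of the head; grows when bent outward
- cover: loose grey cover, 81 (x) x 75 (y) mm, about 120 g, right way up on the worktop. Origin: centre of its underside (skirt's lower edge). Plate 4 mm, top at z = 20 mm; skirt 3 mm thick on the x sides and round the corners, open for 35 mm at the middle of the +y and -y sides for the clips. Fits over the head with 1.5 mm play all round; lead-in 4 mm; skirt meets the rim as the plate meets the clips
- cover_grip (a point): point on the cover's grip rib, on the centre line, 34 mm above the cover's underside. The rib is 12 mm thick (along x; grip it across x), 42 mm long (y) and stands 20 to 40 mm above the underside. Axes as the cover's
- gauge: steel gap gauge, 60 g, upright in the slot of its block. Origin: centre of the underside of its shoulder. Blade below: 3.5 mm thick (x), 10 mm wide (y), 16 mm long, tapered tip. Shoulder 10 (x) x 26 (y) x 6 mm. Handle above: 10 mm thick (x; grip it across x), 20 mm wide (y), up to 40 mm above the origin
- gauge_grip (a point): point in the handle of the gauge, 26 mm above its origin; axes as the gauge's
- gauge_tip (a point): tip of the gauge's blade, 16 mm below its origin. With the shoulder on the track it is 16 mm below point roller_gap
- gauge_block: fixed aluminium block, 46 (x) x 64 (y) x 26 mm high, origin at the centre of its underside. It stands to the left or right of the pump; the cover lies on the other side
- block_slot (a point): mouth of the slot in the middle of the block's top, 26 mm above the worktop: 6.5 mm (x) x 14 mm (y), 20 mm deep, with a 2 mm chamfer; the gauge stands in it with its shoulder on the block's top, axes parallel
- screwdriver: screwdriver with orange handle, 199 mm long, lying in front of the pump: leave alone
- beaker: small glass beaker, 46 mm wide, 59 mm high, behind the pump: leave alone
- hose_barb: brass hose barb, 42 mm long, lying behind the pump: leave alone

How it is judged:
By the outcome, as a careful person would: the job done as asked, in the order asked, and still so for the second after the job is handed in, while the arm keeps its last pose, push and grip.
It also fails if it takes over 61 s, if anything falls off the work surface, if the arm or the gripper's body presses on something with over 40 N, if the wrist force passes 120 N, or if a joint passes its speed limit or range.

## Working session

There is one attempt and no reset: what is moved stays moved. The work goes in short steps, each a Python script; the robot and the scene stay as the last script left them, time stands still between calls to the robot, and variables do not carry over. Pictures are saved under pics/ and viewed, at most 10 in all, crops included, and the job is handed in when it is done.

```bash
mkdir -p pics; ls; python3 - <<'E'
from station import r,fingers,imaging,sensors
import cv2,numpy as np
for n in ("scene","top"):
    f=imaging.grab_frame(n); cv2.imwrite(f"pics/{n}0.png",f["frame"][:,:,::-1])
    print(n,{k:(np.round(v,4).tolist() if k!='name' else v) for k,v in f.items() if k!="frame"})
f=imaging.grab_frame("wrist");print({k:v for k,v in f.items() if k!="frame"})
print(sensors.get_time(),r.finger_overhang,sensors.get_tcp_pos(),sensors.get_orientation())
E
```

```text
pics
scene {'fov_y': 50.9217, 'cx': 280.1318, 'cy': 208.7832, 'eye': [0.1778, -0.5364, 0.7811], 'rotation': [0.3227, -0.1144, -0.3159, 0.8849]}
top {'fov_y': 47.28, 'cx': 281.2931, 'cy': 203.1632, 'eye': [0.3712, -0.0896, 1.0547], 'rotation': [-0.0659, 0.0576, 0.7149, -0.6937]}
{'fov_y': 58.00580651675785, 'cx': 281.1961802888127, 'cy': 210.74219811961183, 'mount': array([[ 3.17801971e-04,  9.56008741e-01,  2.93338005e-01,
         7.61813095e-02],
       [ 9.99999878e-01, -1.93200275e-04, -4.53745437e-04,
        -1.85483186e-04],
       [-3.77111621e-04,  2.93338114e-01, -9.56008687e-01,
        -1.25963134e-01],
       [ 0.00000000e+00,  0.00000000e+00,  0.00000000e+00,
         1.00000000e+00]])}
0.15 0.017 [0.16221464 0.60310981 0.24736176] [ 1.31026969e-01  9.91378494e-01 -7.62497670e-04 -1.83779542e-04]
```

View pics/top0.png

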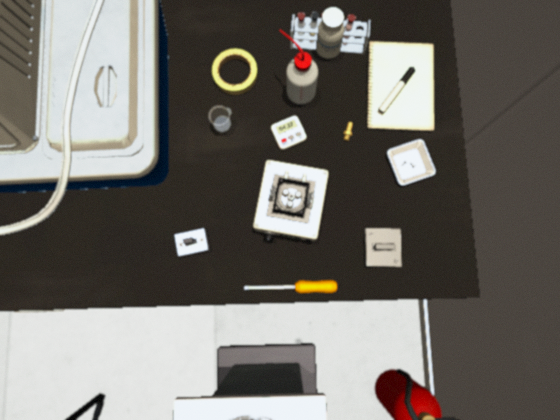

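View pics/scene0.png

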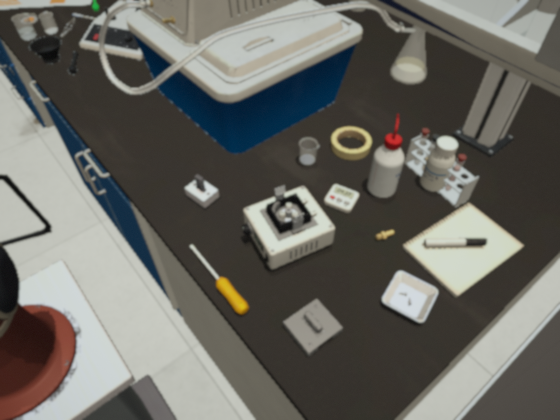

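The top view shows the pump at about (291,200), with its knob towards the bottom at (268,237). The gauge block is at (190,242) on the robot's left, and the cover is at (384,247) on the right. Next I'll compute rough positions and take wrist close-ups.

```bash
cat > h.py <<'E'
from station import r,fingers,imaging,sensors
import cv2,numpy as np
from scipy.spatial.transform import Rotation as R
def grab(n,save=None):
    if n=="wrist": p,q=sensors.get_tcp_pos(),sensors.get_orientation()
    f=imaging.grab_frame(n)
    if n=="wrist":
        M=np.array(f["mount"]); T=R.from_quat(q).as_matrix()
        f["C"]=np.array(p)+T@M[:3,3]; f["Rm"]=T@M[:3,:3]
    else:
        f["C"]=np.array(f["eye"]); f["Rm"]=R.from_quat(f["rotation"]).as_matrix()
    f["f"]=210/np.tan(np.radians(f["fov_y"]/2))
    if save:
        cv2.imwrite(f"pics/{save}.png",f["frame"][:,:,::-1]); np.savez(f"pics/{save}.npz",**f)
    return f
def load(s): return {k:v for k,v in np.load(f"pics/{s}.npz").items()}
def cast(f,uv,z):
    uv=np.atleast_2d(np.asarray(uv,float))
    d=np.c_[(uv[:,0]-f["cx"])/f["f"],-(uv[:,1]-f["cy"])/f["f"],-np.ones(len(uv))]@f["Rm"].T
    return f["C"]+d*((z-f["C"][2])/d[:,2])[:,None]
def proj(f,P):
    c=(np.atleast_2d(P)-f["C"])@f["Rm"]
    return np.c_[f["cx"]-f["f"]*c[:,0]/c[:,2],f["cy"]+f["f"]*c[:,1]/c[:,2]]
def quat(yaw):  # tool down; tool y axis along world direction yaw (tool x = yaw+90)
    y=np.array([np.cos(yaw),np.sin(yaw),0]);z=np.array([0,0,-1.]);x=np.cross(y,z)
    return R.from_matrix(np.c_[x,y,z]).as_quat()
def st(): return round(sensors.get_time(),2),np.round(sensors.get_tcp_pos(),4),np.round(sensors.get_force(),1),round(sensors.get_finger_gap(),3)
E
python3 - <<'E'
from h import *
f=grab("top");g=grab("scene")
for n,a,b,z in(("block",(190,242),(202,190),.026),("pump",(291,198),(290,213),.09),("cover",(384,247),(313,322),.03)):
    print(n,cast(f,[a],z)[0].round(3),cast(g,[b],z)[0].round(3))
T=R.from_quat(sensors.get_orientation()).as_matrix();print(T.round(2))
b=cast(f,[(190,242)],.026)[0]
for yaw in(0,np.pi):
    print(yaw,r.solve_ik([b[0],b[1],.2],quat(yaw)))
E
```

```text
block [0.474 0.119 0.026] [0.474 0.115 0.026]
pump [ 0.552 -0.101  0.09 ] [ 0.553 -0.108  0.09 ]
cover [ 0.451 -0.296  0.03 ] [ 0.452 -0.295  0.03 ]
[[-0.97  0.26 -0.  ]
 [ 0.26  0.97 -0.  ]
 [ 0.   -0.   -1.  ]]
0 [ 9.28434625e-02 -2.47193764e-01  1.97338062e+00 -4.44089210e-16
  1.41540580e+00  9.28434625e-02]
3.141592653589793 [ 9.28434625e-02 -2.47193764e-01  1.97338062e+00 -4.44089210e-16
  1.41540580e+00 -3.04874919e+00]
```

```bash
python3 - <<'E'
from h import *
q=quat(0)
r.reach([.474,.119,.16],q); grab("wrist","wb"); print(st())
r.reach([.553,-.103,.235],q); grab("wrist","wp"); print(st())
r.reach([.452,-.296,.18],q); grab("wrist","wc"); print(st())
im=np.hstack([load(s)["frame"] for s in("wb","wp")])
cv2.imwrite("pics/a.png",cv2.resize(im,(800,300),interpolation=cv2.INTER_AREA)[:,:,::-1])
E
```

```text
(2.39, array([0.4741, 0.1197, 0.1602]), array([ 0.2, -0.5,  0.5]), 1.002)
(3.42, array([ 0.5525, -0.1015,  0.234 ]), array([-0.6,  0.7, -0. ]), 1.0)
(4.37, array([ 0.453 , -0.295 ,  0.1806]), array([-0.6,  0.2,  0.3]), 1.002)
```

View pics/wp.png

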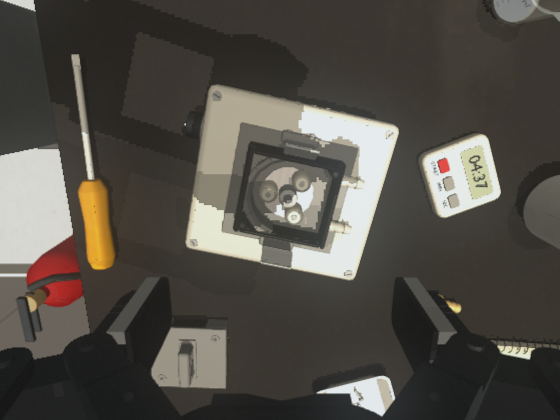

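View pics/wb.png

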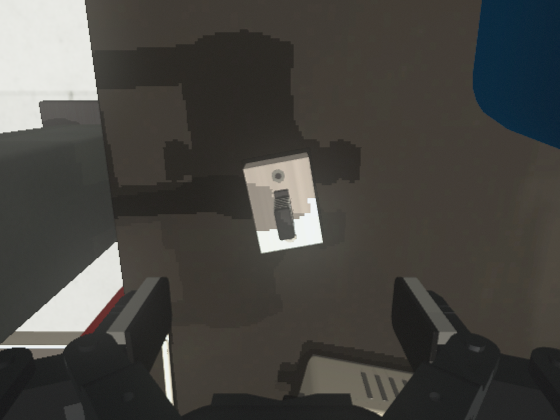

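View pics/wc.png

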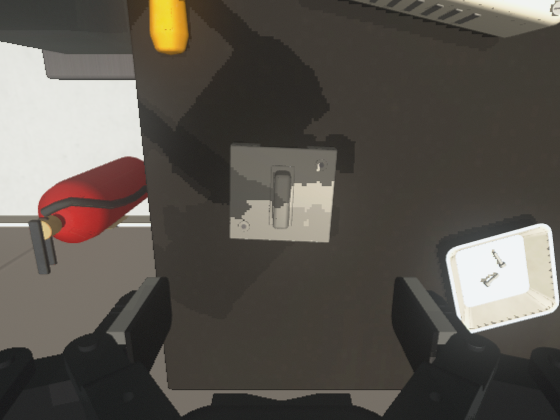

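The wrist pictures read as follows:
- **Pump:** case corners at (217,86), (398,126), (355,279) and (187,247), with the head near (290,195), turned about -12°.
- **Gauge block:** near (284,203), turned about +10°.
- **Cover:** near (283,193), turned about -2°.

Next I'll take a closer pair of the head from opposite sides, which also cancels the camera bias.

```bash
python3 - <<'E'
from h import *
f=load("wp"); c=cast(f,[(289,195)],.096)[0]; print(c.round(4))
y0=np.radians(-12.5)
for n,y in(("p0",y0),("p1",y0+np.pi)):
    print(r.solve_ik([c[0],c[1],.19],quat(y)))
    r.reach([c[0],c[1],.19],quat(y)); r.sleep(.2); grab("wrist",n); print(st())
ims=[]
for n in("p0","p1"):
    f=load(n); u=proj(f,[c])[0]; print(u)
    a,b=int(u[0]),int(u[1]); cr=f["frame"][max(0,b-100):b+100,a-100:a+100]
    ims.append(cv2.resize(cr,(400,400),interpolation=cv2.INTER_CUBIC)); print(a,b)
o=np.hstack(ims); o=np.clip(255*(o/255.)**.6,0,255).astype(np.uint8)
cv2.imwrite("pics/pp.png",o[:,:,::-1])
E
```

```text
[ 0.5567 -0.0958  0.096 ]
[-3.02206311e-01 -4.68950065e-02  1.81159937e+00 -4.44089210e-16
  1.37688829e+00 -8.40401542e-02]
(5.52, array([ 0.5565, -0.0969,  0.19  ]), array([-0.5,  0. ,  0.5]), 0.999)
[-3.02206311e-01 -4.68950065e-02  1.81159937e+00 -4.44089210e-16
  1.37688829e+00  3.05755250e+00]
(8.42, array([ 0.5568, -0.0958,  0.19  ]), array([-0.1,  0.4,  0. ]), 1.0)
[283.55046055 220.34671784]
283 220
[278.91815576 222.20127778]
278 222
```

View pics/pp.png

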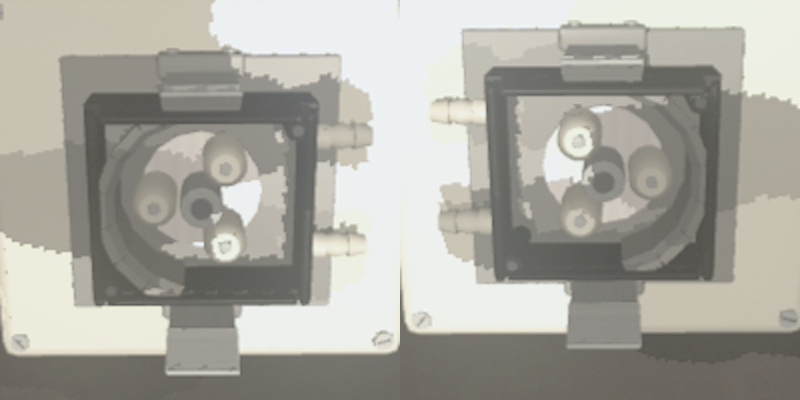

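The pair shows the rim's far corners. Within each 400 px half-picture they are at about (95,304) and (308,304) on the left, and (93,280) and (313,280) on the right. The front roller is at (155,197) on the left and (252,168) on the right. I'll zoom in on the gap and fit the rim.

```bash
python3 - <<'E'
from h import *
O={"p0":(183,120),"p1":(178,122)}
pts={"p0":[(95,304),(308,304)],"p1":[(93,280),(313,280)]}
W=[]
for n in O:
    f=load(n); uv=np.array(pts[n])/2+O[n]; w=cast(f,uv,.095); W.append(w)
    d=w[1]-w[0]; print(n,w.round(4).tolist(),np.linalg.norm(d),np.degrees(np.arctan2(d[1],d[0])))
ims=[]
for n,(a,b) in(("p0",(258,218)),("p1",(306,206))):
    f=load(n); cr=f["frame"][b-32:b+32,a-32:a+32]
    ims.append(cv2.resize(cr,(400,400),interpolation=cv2.INTER_CUBIC))
o=np.hstack(ims).astype(float); o=np.clip((o-20)/180,0,1)**.7*255
cv2.imwrite("pics/gap.png",o.astype(np.uint8)[:,:,::-1])
E
```

```text
p0 [[0.5159, -0.1229, 0.095], [0.5826, -0.1377, 0.095]] 0.06832208377164481 -12.590732965394372
p1 [[0.5965, -0.0769, 0.095], [0.5281, -0.0618, 0.095]] 0.07001554933377911 167.5451077531256
```

View pics/gap.png

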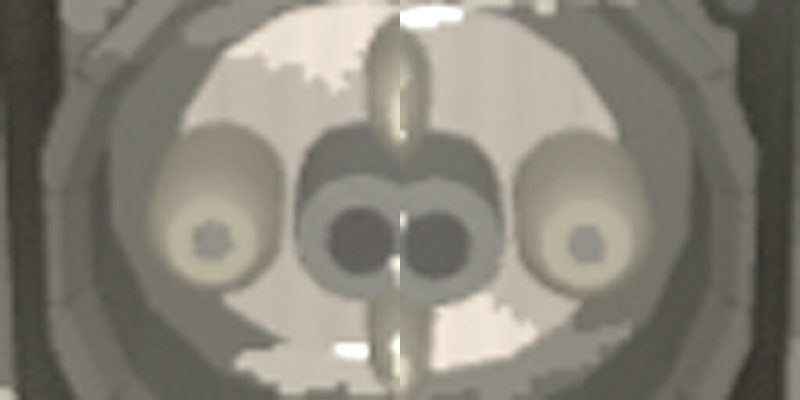

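```bash
python3 - <<'E'
from h import *
hc=np.array([.5558,-.0998]); yaw=np.radians(-12.5); ex=np.array([np.cos(yaw),np.sin(yaw)]);ey=np.array([-ex[1],ex[0]])
P={"p0":dict(tr=(105,240),rb=(157,240),rt=(213,240)),"p1":dict(tr=(292,243),rb=(245,243),rt=(187,243))}
o={"p0":(258-32,218-32),"p1":(306-32,206-32)}
for n in P:
    f=load(n)
    for k,z in(("tr",.0895),("rb",.0875),("rt",.09)):
        w=cast(f,[np.array(P[n][k])/6.25+o[n]],z)[0][:2]; d=w-hc; print(n,k,(1e3*np.array([d@ex,d@ey])).round(2))
# cover & block masks
for n,z,c0 in(("wb",.026,(284,203)),("wc",.02,(283,193))):
    f=load(n); g=cv2.cvtColor(f["frame"],cv2.COLOR_RGB2GRAY)
    for th in(75,95,110):
        m=(g>th).astype(np.uint8); m=cv2.morphologyEx(m,cv2.MORPH_CLOSE,np.ones((15,15))); m=cv2.morphologyEx(m,cv2.MORPH_OPEN,np.ones((5,5)))
        k,lab=cv2.connectedComponents(m); L=lab[c0[1]+20,c0[0]]
        cs,_=cv2.findContours((lab==L).astype(np.uint8),0,1); c=max(cs,key=cv2.contourArea)
        w=cast(f,c[:,0,:],z)[:,:2]
        rc=cv2.minAreaRect((w*1000).astype(np.float32)); print(n,th,np.round(rc[0],1),np.round(rc[1],1),round(rc[2],1))
    a,b=c0; np.set_printoptions(linewidth=250)
    print(g[b-6:b+30:12,a-66:a+66:3])
E
```

```text
p0 tr [-25.64  -0.77]
p0 rb [-20.55  -1.47]
p0 rt [-14.69  -0.61]
p1 tr [-26.08   0.09]
p1 rb [-21.54   0.72]
p1 rt [-15.53  -0.06]
wb 75 [478.9 115.6] [54.9 77.9] 10.3
wb 95 [474.3 119.4] [47.1 68.3] 10.5
wb 110 [471.9  88.7] [482.7 323.6] 0.0
[[ 42  42  42  44  45  45  44  47  48  49  70 147 145 147 148 150 149 149 159  84  71  68  68  99 192 191 190 196 199 195 192 191 173  69  75  75  74  73  72  73  72  71  70  69]
 [ 42  43  43  44  45  48  47  47  50  51  53  78 146 146 146 149 149 151 149  72  69  71  79  83 113 174 191 190 197 199 194 242 242 147  69  75  75  75  74  74  69  69  70  70]
 [ 59  59  59  60  62  62  63  64  64  64  66  66 106 147 148 147 151 149 151 129  78  79  91  93  90 155 242 242 242 242 242 242 242 242  73  73  72  71  70  69  69  67  67  70]]
wc 75 [ 451.6 -295.4] [75.6 81.1] 87.3
wc 95 [ 451.8 -295.7] [74.6 80.2] 87.4
wc 110 [ 451.8 -296.2] [72.6 80.1] 87.4
[[ 40  39  41  42  52  86  85  86  87  87  86  88  87  87  88  88  89  95 105  81 105 109 109 109  93 195 201 201 201 203 202 203 203 203 204 204 205 206 206  72  68  67  67  65]
 [ 40  42  42  43  52  86  86  87  87  87  87  88  88  89  88  89  89  89  89  76  88  89 110 108 119 181 197 199 199 199 200 200 200 201 201 201 203 203 194  69  67  68  67  67]
 [ 57  57  58  58  65  86  85  86  86  86 167 167 167 167 168 169 169 150 154 120 160 165 167 153 141 140 173 174 174 181 174 174 174 174 175 175 197 199 143  63  63  68  67  66]]
```

```bash
python3 - <<'E'
from h import *
b=[.4746,.1175]; q=quat(np.radians(10.5))
r.reach([*b,.13],q); r.movel([*b,.052],v=.1); print(st())
fingers.clamp(50); print(st(),sensors.get_gripper_force())
r.sleep(.2);print(st())
r.movel([*b,.052+.03],v=.06); print(st(),sensors.get_moment())
r.movel([*b,.19],v=.2); r.sleep(.3); grab("wrist","g"); print(st())
E
```

```text
(12.01, array([0.4752, 0.1175, 0.0527]), array([-0. , -0. , -0.5]), 1.0)
(12.68, array([0.4748, 0.1175, 0.0522]), array([-0.1, -0.2,  2.1]), 0.106) 49.794997572898865
(12.88, array([0.4748, 0.1175, 0.0522]), array([-1.7, -0.1,  2.1]), 0.11)
(13.53, array([0.4744, 0.1175, 0.082 ]), array([-0.7,  0.2, -0.1]), 0.104) [-0.01126279  0.01630364  0.0078094 ]
(14.57, array([0.4741, 0.1174, 0.1889]), array([-1. ,  0.1, -1. ]), 0.108)
```

```bash
cat >> h.py <<'E'
hc=np.array([.5558,-.0998]); yawp=np.radians(-12.5); ex=np.array([np.cos(yawp),np.sin(yawp)]);ey=np.array([-ex[1],ex[0]])
E
python3 - <<'E'
from h import *
g=hc-.0234*ex; q=quat(yawp)
r.reach([*g,.19],q); r.movel([*g,.142],v=.12); r.sleep(.2); print(st())
f=grab("wrist","gg")
hit=r.movel([*g,.126],v=.04,f_stop=8); print(hit,st(),sensors.get_moment().round(3) if hasattr(sensors.get_moment(),'round') else sensors.get_moment())
if not hit:
    hit=r.movel([*g,.115],v=.03,f_stop=10); print(hit,st())
E
```

```text
(16.21, array([ 0.5337, -0.0949,  0.1433]), array([-0.1, -0.1, -0.6]), 0.108)
False (16.81, array([ 0.5327, -0.0947,  0.1256]), array([ 0.3, -0.3, -0.1]), 0.109) [ 0.036 -0.054 -0.081]
True (17.16, array([ 0.5336, -0.0949,  0.1179]), array([-2. ,  0.1,  5.2]), 0.11)
```

```bash
python3 - <<'E'
from h import *
g=hc-.0234*ex
print(r.movel([*g,.1155],v=.03,f_stop=14),st()); r.sleep(.4); print(st())
r.movel([*g,.15],v=.08); r.movel([*g,.19],v=.2); print(st())
b=[.4747,.1175]; q=quat(np.radians(10.5))
r.reach([*b,.19],q); r.movel([*b,.082],v=.15); r.sleep(.2); print(st())
h=r.movel([*b,.060],v=.04,f_stop=8); print(h,st())
if not h: print(r.movel([*b,.0495],v=.03,f_stop=12),st())
E
```

```text
False (17.41, array([ 0.5338, -0.095 ,  0.1177]), array([-4.2,  1.4,  9.9]), 0.108)
(17.81, array([ 0.5337, -0.095 ,  0.1177]), array([-3.1,  0.5,  9.5]), 0.109)
(18.74, array([ 0.5335, -0.0949,  0.1907]), array([-0.5,  0.4, -1.4]), 0.108)
(20.69, array([0.4757, 0.1176, 0.0833]), array([-0.1,  0.6, -0.8]), 0.104)
False (21.39, array([0.4745, 0.1175, 0.0598]), array([ 0.3,  0.2, -0.4]), 0.112)
True (21.73, array([0.4753, 0.1176, 0.0522]), array([-0.4,  0.7,  3.4]), 0.105)
```

```bash
python3 - <<'E'
from h import *
b=[.4747,.1175]
r.movel([*b,.0495],v=.03,f_stop=15); r.sleep(.2); print(st())
fingers.open_gripper(); r.movel([*b,.16],v=.15); r.sleep(.2); grab("wrist","wb2"); print(st())
c=[.4518,-.2957]; q=quat(np.radians(-2.7))
r.reach([c[0],c[1],.18],q); r.sleep(.1); grab("wrist","wc2")
f=load("wc2"); g=cv2.cvtColor(f["frame"],cv2.COLOR_RGB2GRAY)
p=proj(f,[[c[0],c[1],.02]])[0].astype(int);print(p)
m=(g>92).astype(np.uint8); m=cv2.morphologyEx(m,cv2.MORPH_CLOSE,np.ones((15,15))); m=cv2.morphologyEx(m,cv2.MORPH_OPEN,np.ones((5,5)))
k,lab=cv2.connectedComponents(m); cs,_=cv2.findContours((lab==lab[p[1]+20,p[0]]).astype(np.uint8),0,1)
rc=cv2.minAreaRect((cast(f,max(cs,key=cv2.contourArea)[:,0,:],.02)[:,:2]*1000).astype(np.float32)); print(np.round(rc[0],1),np.round(rc[1],1),rc[2])
a=load("wb2")["frame"][140:270,200:360]; b2=f["frame"][p[1]-65:p[1]+65,p[0]-80:p[0]+80]
cv2.imwrite("pics/chk.png",cv2.resize(np.hstack([a,b2]),None,fx=2.5,fy=2.5,interpolation=cv2.INTER_CUBIC)[:,:,::-1])
E
```

```text
(22.18, array([0.4755, 0.1176, 0.0521]), array([-6.1, -0.1, 18.3]), 0.11)
(24.03, array([0.4741, 0.1174, 0.1589]), array([-0.1,  0.5,  0.1]), 1.0)
[282 196]
[ 451.6 -295.3] [74.9 80.8] 87.40257263183594
```

View pics/chk.png

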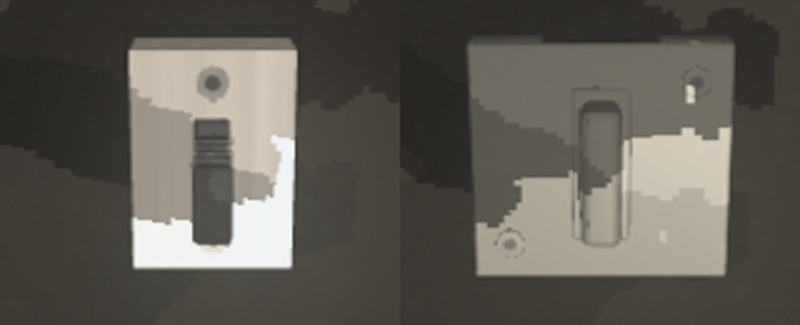

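The gauge is back upright and seated in its block (left half). The cover lies square with its rib centred, at about (600,170) in the right half. Now I'll pick up the cover.

```bash
python3 - <<'E'
from h import *
c=[.4517,-.2955]; q=quat(np.radians(-2.6))
r.reach([*c,.10],q); r.movel([*c,.0385],v=.1); print(st())
fingers.clamp(100); r.sleep(.2); print(st(),sensors.get_gripper_force())
r.movel([*c,.06],v=.08); print(st()); r.movel([*c,.19],v=.2)
r.reach([*hc,.20],quat(yawp)); r.movel([*hc,.165],v=.1); r.sleep(.3); print(st(),sensors.get_moment())
f=grab("wrist","cv"); grab("scene","cvs")
a=f["frame"][60:360,100:460]; s=load("cvs")["frame"][110:290,190:400]
cv2.imwrite("pics/cvc.png",np.hstack([cv2.resize(a,(430,358)),cv2.resize(s,(370,358))])[:,:,::-1])
E
```

```text
(26.9, array([ 0.4522, -0.296 ,  0.0393]), array([0.6, 0.1, 0.5]), 1.001)
(27.77, array([ 0.4519, -0.2957,  0.039 ]), array([-1.5,  0.6,  5.4]), 0.113) 98.62091660499573
(28.19, array([ 0.452 , -0.2958,  0.0607]), array([-0.7,  0. , -1.7]), 0.113)
(30.68, array([ 0.5562, -0.0999,  0.1658]), array([ 0. , -0.8, -1.8]), 0.109) [ 0.02092722 -0.01737226  0.00354793]
```

View pics/cvc.png

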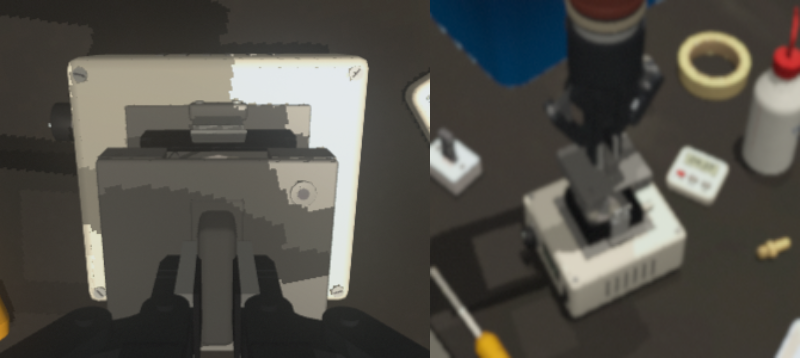

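The cover hangs level and square above the head in the gripper. Now I'll lower it.

```bash
python3 - <<'E'
from h import *
h=r.movel([*hc,.137],v=.06,f_stop=8); print(h,st())
if not h:
    for z in(.133,.130,.127):
        h=r.movel([*hc,z],v=.04,f_stop=25); print(z,h,st(),np.round(sensors.get_moment(),2))
        if h: break
E
```

```text
False (31.4, array([ 0.5557, -0.0997,  0.1367]), array([ 0. ,  0.2, -1.6]), 0.115)
0.133 False (31.65, array([ 0.5559, -0.0998,  0.1332]), array([-0.5,  0.8, -0.3]), 0.111) [-0.01 -0.04 -0.09]
0.13 False (31.9, array([ 0.556 , -0.0998,  0.1302]), array([-0.1,  0.1,  0.6]), 0.112) [-0.05 -0.02  0.14]
0.127 False (32.15, array([ 0.5567, -0.1001,  0.1279]), array([ 1.7, -0.1,  3.1]), 0.11) [-0.05 -0.27 -0.06]
```

```bash
python3 - <<'E'
from h import *
for z in(.124,.121,.118,.115,.112):
    h=r.movel([*hc,z],v=.03,f_stop=45); r.sleep(.15); print(z,h,st(),np.round(sensors.get_moment(),2))
    if h: break
E
```

```text
0.124 False (32.55, array([ 0.5556, -0.0998,  0.1236]), array([ 1.6, -0.4,  0.1]), 0.11) [-0.07 -0.27  0.09]
0.121 False (32.95, array([ 0.5556, -0.0997,  0.1201]), array([ 5.4, -0.9, -6.9]), 0.113) [-0.17 -0.8   0.14]
0.118 False (33.35, array([ 0.5558, -0.0998,  0.119 ]), array([-2.4,  0.8,  5.9]), 0.113) [ 0.14  0.39 -0.07]
0.115 False (33.75, array([ 0.5559, -0.0998,  0.1189]), array([-9.4,  2.8, 19.1]), 0.11) [ 0.49  1.74 -0.05]
0.112 False (34.15, array([ 0.556 , -0.0998,  0.1189]), array([-17.9,   4.7,  33.8]), 0.113) [ 0.84  3.11 -0.07]
```

```bash
python3 - <<'E'
from h import *
t=hc-.002*ex
h=r.movel([*t,.112],v=.03); r.sleep(.3); print(st(),np.round(sensors.get_moment(),2))
f=grab("wrist","fin"); grab("scene","fins")
a=f["frame"][60:360,100:460]; s=load("fins")["frame"][150:290,220:360]
cv2.imwrite("pics/finc.png",np.hstack([cv2.resize(a,(400,400)),cv2.resize(s,(400,400),interpolation=cv2.INTER_CUBIC)])[:,:,::-1])
E
```

```text
(34.7, array([ 0.5559, -0.0998,  0.1189]), array([-11.1,   3.6,  28.4]), 0.106) [ 0.59  1.8  -0.01]
```

View pics/finc.png

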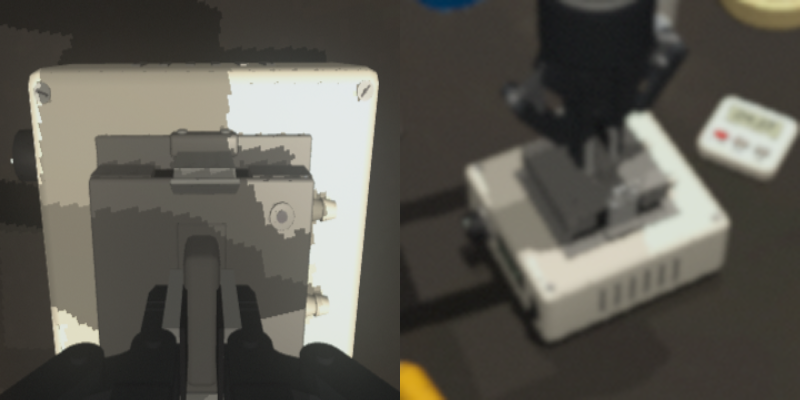

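The left clip's nose lies over the plate edge at about (205,178), and the cover sits square and low on the head. It is at the expected home height and pressed with about 28 N, so I'm handing in.

```bash
python3 - <<'E'
from h import *
r.sleep(.3); print(st()); print(r.close_job())
E
```

```text
(35.1, array([ 0.5559, -0.0998,  0.1189]), array([-11.5,   3.9,  28.1]), 0.117)
the job is handed in; nothing more can be done
None
```

The job is handed in at about 35 s: the gap gauge was seated in the roller gap and put back home in its block, then the cover was pressed to its home height and is held down with about 28 N; I saw the left clip over it, but the right clip was hidden from the camera, and I felt less clip resistance than you described.

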